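Release the ratchet jaw of a bottle keeper

TASK

Free the row of medicine bottles in the bottle keeper: with the fingertips press the orange release pad on the blue jaw down and, keeping it pressed, push the jaw by its thumb stop back along the bar, away from the bottles, until it is fully home against the far end block; then let go and move clear. Only press and push: do not grip the thumb stop, do not lift or carry anything, and leave the bottles and all the other things standing where they are.

Things in the scene. Friction and masses are not known exactly. Their poses are not given: they have to be found in the camera images.
- keeper: Bottle keeper fixed to the table: white base plate 140 x 340 x 8 mm with an aluminium toothed bar (16 mm wide, top at 48 mm) running along the keeper's y, over the line x = -45 mm, between two grey end blocks 58 mm tall. Three bottles stand in a lane along x = +20 mm at the -y end. Origin: centre of the underside, on the table; z up. The jaw slides back towards +y.
- jaw (a joint): How far the blue sliding jaw has been pushed back along the bar towards the keeper's +y, in m: 0 is closest to the bottles, 0.110 is fully home, touching the far end block. It starts between about 0 and 0.03. It needs about 3 N to slide while the release is down; while the release is up the ratchet blocks it towards +y (within 10 mm) and lets it click only towards the bottles.
- release (a joint): How far the orange release pad is pressed down into the jaw, in m: 0 is up, 0.009 is the bottom stop. The ratchet is free from 0.006 on. A spring pushes it back up whenever it is let go (2 N at the start, 5 N at the bottom stop), so it must be kept down while the jaw is pushed.
- pad_top (a point): Centre of the top of the orange release pad, which rides on the jaw: 34 mm (keeper x) by 40 mm (keeper y), 72 mm above the table when up; moves with the jaw and the pad.
- thumb_face (a point): On the jaw's upright blue thumb stop, at the +y end of the pad: middle of the face that looks towards the bottles (-y), 83 mm above the table. The stop is 44 mm wide along keeper x, its top 95 mm above the table, its face 24 mm on the +y side of the pad's centre; pushing this face towards +y moves the jaw. It is rigid with the jaw.
- thumb_cover: Grey cover, 48 mm wide and 8 mm thick, on the back (+y side) of the thumb stop, standing 2 mm proud of it at either edge; origin on the bar's line at table height, under the jaw. It rides on the jaw and is not to be gripped.
- bottle0: Loose amber medicine bottle with a white cap, 34 mm across, 85 mm tall, standing on the keeper's base plate (8 mm); origin at the centre of its underside. To be left standing.
- bottle1: Loose amber medicine bottle with a blue cap, 34 mm across, 85 mm tall, standing on the keeper's base plate (8 mm); origin at the centre of its underside. To be left standing.
- bottle2: Loose amber medicine bottle with a red cap, 34 mm across, 85 mm tall, standing on the keeper's base plate (8 mm); origin at the centre of its underside. To be left standing.
- mask: Loose breathing mask lying face down: blue cushion ring 112 mm across, clear dome and port, 77 mm tall; origin at its underside. A bystander, to be left alone.
- elbow: Loose white elbow connector, about 60 x 60 mm, 30 mm tall, on the robot's side of the keeper; origin at its underside. A bystander, to be left alone.
- carton: Loose white and yellow medicine carton 34 x 52 x 74 mm, standing on the far side of the keeper; origin at its underside. A bystander, to be left alone.
- flask: Loose amber bottle 60 mm across, 130 mm tall; origin at its underside. A bystander, to be left alone.
- bowl: Loose steel bowl 110 mm across, 45 mm tall; origin at its underside. A bystander, to be left alone.
- cup: Loose clear cup 56 mm across, 50 mm tall; origin at its underside. A bystander, to be left alone.
There are look-alikes about, which are no part of the job. What is shaped like the bottle2 but purple is not meant. Leave any purple look-alike of the bottle0 alone.

How it is judged (in metres and radians):
On the way, in this order (a step that is already met when the one before it is completed fails the run):
1. the release pad is pressed down while the jaw is still near the bottles (value of joint release above 0.005 m and value of joint jaw below 0.06 m), for 0.05 s.
2. the jaw is pushed back fully home (value of joint jaw above 0.104 m), for 0.1 s.
At the end, for the whole second after the job is handed in: The jaw rests within 6 mm of the far end block, the release pad has sprung back up (within 4 mm), the three bottles stand upright within 20 mm of their places, and every bystander is within 30 mm of its place (value of joint jaw above 0.104 m and value of joint release below 0.004 m and velocity of joint jaw below 0.01 m/s and distance of each of bottle0, bottle1, bottle2 from where it was at the start of the episode below 0.02 m and angle between each of bottle0, bottle1, bottle2's own z axis and vertical below 0.2 rad and distance of each of mask, elbow, carton, flask, bowl, cup from where it was at the start of the episode below 0.03 m); the robot touches nothing.
It fails at once if a bottle in the keeper is lifted, shifted more than 20 mm or tipped (distance of any of bottle0, bottle1, bottle2 from where it was at the start of the episode above 0.02 m or angle between any of bottle0, bottle1, bottle2's own z axis and vertical above 0.35 rad).
It fails at once if a bystander is lifted or shifted more than 30 mm (distance of any of mask, elbow, carton, flask, bowl, cup from where it was at the start of the episode above 0.03 m).
It fails at once if the thumb stop is gripped (fingers press its grey cover with more than 10 N) (contact force between the fingers and thumb_cover above 10 N).
It also fails if it takes over 32 s, if anything falls off the work surface, if the arm or the gripper's body presses on something with over 40 N, if the wrist force passes 120 N, or if a joint passes its speed limit or range.

ROBOT

A 6-joint arm with a two-finger parallel gripper is mounted at the origin on the work surface. World frame = base frame: x ahead of the robot, y to its left, z up, the work surface at z = 0. Lengths are in mm, angles in rad, forces in N, time in s.
With the tool pointing down it reaches from about 350 to 975 mm from the base axis. Payload 4.9 kg.
Tool frame: the origin (TCP) lies on the centre line of the jaws, within the pads' length; the fingertips stand 17 mm ahead of it and the grasp point (between the pads) lies 2 mm behind it; x points along the fingers, y is the direction in which the jaws open and shut, and the axes are right-handed (so a half turn about x gives the same grasp; the last joint's range is limited). The gripper opens to 85 mm and grips with 20 to 120 N. Pads are 22 mm wide; open, the fingers measure 114 mm over their backs; the gripper's body (76 mm by 85 mm) begins 54 mm behind the grasp point. The pads swing forward as they close: fully open they stand 13 mm farther back than shut.
Start: joints at [-1.414, 0.053, 1.613, -0, 1.476, -0.119], TCP at [170.193, -601.362, 248.304] pointing down, gripper open.
Joint ranges: [-3.01, 3.01], [-1.01, 2.22], [0.06, 2.58], [-1.02, 4.17], [0.09, 2.62], [-3.14, 3.14]. Speed limits (rad/s): [2.57, 2.57, 3.14, 3.14, 3.14, 3.14].

INTERFACE

Orientations are given as a rotation vector (axis times angle).
In Python, from rig import ctrl, viewer, job_done gives the robot as it stands.
- The arm moves only by the tool play_rows, never from a script. Its argument "moves" is a list that holds one entry, the list of rows, each a list of 4 numbers: the shift along the tool's x, y, z in mm, then the turn about the tool's x in degrees. In form: [[[dx, dy, dz, roll], ...]]. A call has 1 to 10 rows; each row shifts and turns the pose as measured when the row begins, along the tool's axes as they then stand; what a row does not reach is not made up. A row lasts 1/12 s, in which the tool goes at most 41.7 mm and 7.16 degrees, less where a joint would pass 70% of its speed; a pose out of reach is approached as far as the arm can. A call is refused whole if a number of a shift passes 41.7 or a number of a turn 7.16, either way. A call with a gripper value outside its range is refused whole. "hand" is the closure, from -1 (fully open) to 1 (shut), set as the call begins (left out, the last holds). The fingers move at their own pace and stop on an object; "squeeze" is the grip in N (left out, the last holds). Time passes only in rows, so rows that do not move let the fingers close. It gives the time, the measured TCP pose, the force and the opening at its end, in the units of the state.
- ctrl.get_obs(): the state, without advancing time (a new reading comes with each control period).
- viewer.snapshot(name): name is "side" or "top"; returns a dict with "frame" (480x640x3 uint8, blue, green, red), "intrinsics" (3x3 intrinsics, pixels), "dist" ([k1, k2, p1, p2, k3] as OpenCV has them; the pictures are not rectified), "camera_from_world" (4x4, takes a point from world to camera coordinates). Camera axes: x right, y up, looking along -z (the intrinsics and any distortion apply to the point x, -y, -z); pixel columns grow to the right and rows downward; lengths in mm; the calibration is good to about 2 mm. A picture is of the moment at which its call begins. There is no depth.
- job_done(): hands the job in, once; it reports no verdict.
The state is a dict: "time_s": time; "joints": joint angles; "joint_velocities": joint speeds; "tau": joint torques, N m; "tcp_pos": TCP position; "orientation": TCP orientation; "force": force on the tool from outside, world axes, zero at the start; "ft_torque": the same for the moment, N m; "opening": finger opening in mm.
Only numpy, scipy, OpenCV 4.12 (cv2) and the standard library are available. Lean on these libraries where they do the work, as an engineer would, in place of code of your own. Each camera call takes 0.05 s, during which the arm holds its last target.

## Working session

There is one attempt and no reset: what is moved stays moved. The work goes in short steps, Python scripts to look and compute and a tool call to move; the robot and the scene stay as the last step left them, time stands still between calls to the robot, and variables do not carry over. Pictures are saved under pics/ and viewed, and the job is handed in when it is done.

Besides the shell and the picture viewer there is one more tool, called by a JSON object that holds its "fn" and its "kwargs". play_rows: Moves the arm, as the interface text tells. Its arguments: {"type":"object","properties":{"moves":{"type":"array"},"hand":{"type":"number"},"squeeze":{"type":"number"}},"required":["moves"]}

```bash
mkdir -p pics; ls; cat > h.py <<'E'
import numpy as np, cv2
from rig import ctrl, viewer, job_done
def snap(n,f):
    s=viewer.snapshot(n); cv2.imwrite(f'pics/{f}.png',s['frame']); 
    import pickle; pickle.dump({k:s[k] for k in s},open(f'pics/{f}.pkl','wb')); return s
def ray(s,u,v):
    K=np.array(s['intrinsics'],float);D=np.array(s['dist'],float)
    p=cv2.undistortPoints(np.array([[[u,v]]],float),K,D)[0,0]
    T=np.array(s['camera_from_world']);R=T[:3,:3];o=-R.T@T[:3,3]
    return o,R.T@np.array([p[0],-p[1],-1.])
def atz(s,u,v,z):
    o,d=ray(s,u,v); return o+d*(z-o[2])/d[2]
def proj(s,P):
    T=np.array(s['camera_from_world']);c=T[:3,:3]@np.array(P,float)+T[:3,3]
    return cv2.projectPoints(np.array([[c[0],-c[1],-c[2]]]),np.zeros(3),np.zeros(3),np.array(s['intrinsics'],float),np.array(s['dist'],float))[0].ravel()
E
python3 - <<'E'
from h import *
for n in('side','top'):
    s=snap(n,n+'0'); print(n,np.round(s['camera_from_world'],3).tolist(),s['dist'])
o=ctrl.get_obs();print(o)
E
```

```text
pics
side [[-0.699, -0.715, 0.015, 397.363], [0.553, -0.528, 0.645, -361.398], [-0.453, 0.459, 0.764, -1029.509], [0.0, 0.0, 0.0, 1.0]] [-0.13195085  0.          0.          0.          0.        ]
top [[0.026, -0.999, 0.02, -20.352], [0.997, 0.028, 0.074, -575.209], [-0.074, 0.018, 0.997, -1476.944], [0.0, 0.0, 0.0, 1.0]] [0.0366263 0.        0.        0.        0.       ]
{'time_s': 0.1, 'joints': array([-1.41399628e+00,  5.33547987e-02,  1.61417100e+00,  2.64268229e-05,
        1.47601250e+00, -1.18996527e-01]), 'joint_velocities': array([ 1.00619775e-04, -7.10248868e-04, -3.95811730e-03,  1.44890915e-03,
       -1.63261083e-03,  4.03975521e-05]), 'tau': array([ 1.96063411e-03, -3.94901490e+01, -3.71361029e+01,  4.87782427e-05,
        3.90535832e-03, -3.04153707e-05]), 'tcp_pos': array([ 170.1202105 , -600.84071746,  247.13773232]), 'orientation': array([ 2.074624  ,  0.28995101, -2.07464594]), 'force': array([ 0.12842656, -0.42269684, -0.82126055]), 'ft_torque': array([0.0358895 , 0.02203857, 0.01287863]), 'opening': 85.4161637218798}
```

View pics/top0.png

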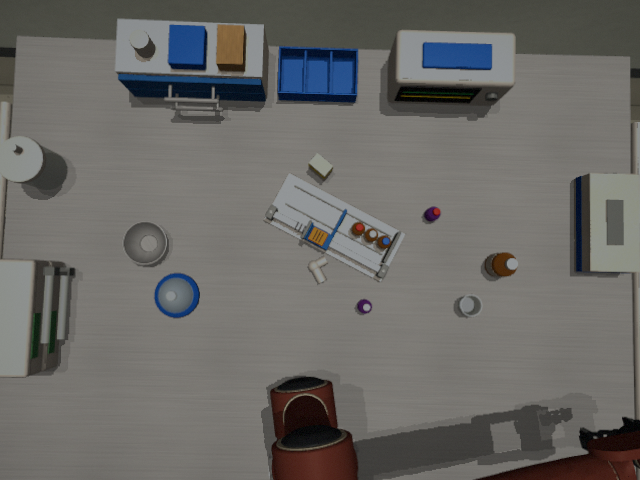

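View pics/side0.png

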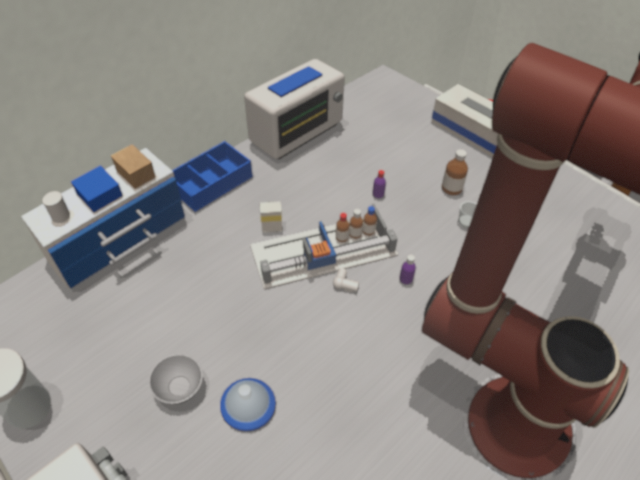

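```bash
python3 - <<'E'
import cv2
a=cv2.imread('pics/top0.png')[165:295,250:420];cv2.imwrite('pics/topc.png',cv2.resize(a,(784,600),interpolation=cv2.INTER_CUBIC))
a=cv2.imread('pics/side0.png')[195:295,240:410];cv2.imwrite('pics/sidec.png',cv2.resize(a,(800,470),interpolation=cv2.INTER_CUBIC))
E
```

```text
(no output)
```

View pics/topc.png

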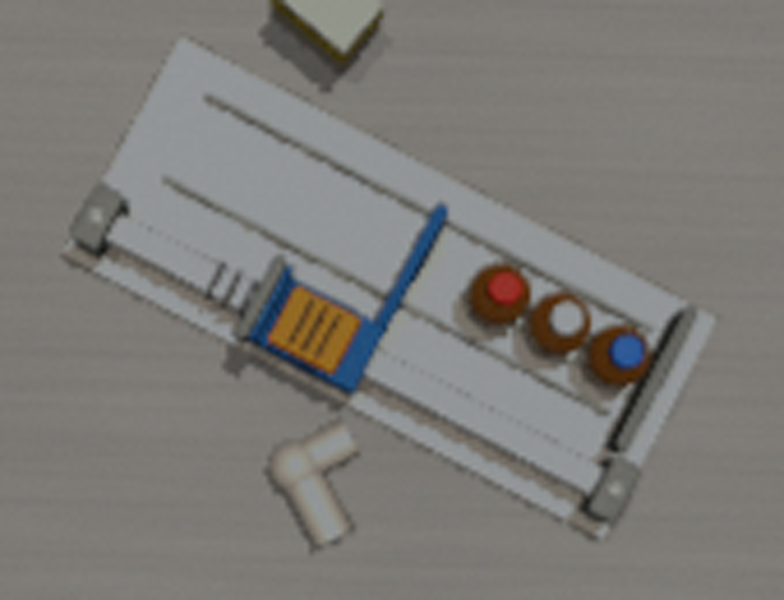

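View pics/sidec.png

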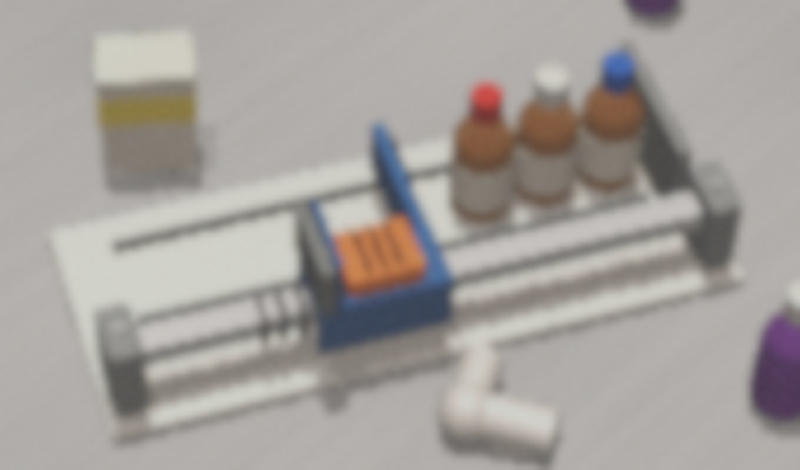

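```bash
cat > fit.py <<'E'
from h import *
import pickle
from scipy.optimize import least_squares
st=pickle.load(open('pics/top0.pkl','rb'));ss=pickle.load(open('pics/side0.pkl','rb'))
T=lambda u,v:(u/4.612+250-.4,v/4.615+165-.4)
S=lambda u,v:(u/4.706+240-.4,v/4.7+195-.4)
obs=[(st,T(182,38),(70,170,8)),(st,T(716,318),(70,-170,8)),(st,T(600,540),(-70,-170,8)),(st,T(65,255),(-70,170,8)),
(ss,S(52,235),(70,170,8)),(ss,S(743,275),(-70,-170,8)),(ss,S(118,437),(-70,170,8))]
def w(p,P):
    c,s=np.cos(p[2]),np.sin(p[2]);return np.array([p[0]+c*P[0]-s*P[1],p[1]+s*P[0]+c*P[1],P[2]])
f=lambda p:np.concatenate([proj(s,w(p,P))-np.array(uv) for s,uv,P in obs])
x0=atz(st,*T(390,288),8)
r=least_squares(f,[x0[0],x0[1],-.4]);p=r.x
print(p,np.degrees(p[2]),np.round(r.fun,1))
pads=[T(295,285),T(362,316),T(335,375),T(268,343)]
# jaw pad centre: z=72
inv=lambda P:(lambda d:(np.cos(p[2])*d[0]+np.sin(p[2])*d[1],-np.sin(p[2])*d[0]+np.cos(p[2])*d[1]))(P[:2]-p[:2])
for q in pads: print('pad',np.round(inv(atz(st,*q,72)),1))
for q in [S(335,238),S(408,216),S(427,270),S(347,292)]: print('padS',np.round(inv(atz(ss,*q,71)),1))
for q in [(97,213),(615,487)]: print('blk',np.round(inv(atz(st,*T(*q),58)),1))
for q in [(506,285),(569,315),(628,350)]: print('cap',np.round(inv(atz(st,*T(*q),93)),1))
E
python3 fit.py
```

```text
[ 5.94379722e+02 -3.47799804e+01 -4.54993214e-01] -26.069190848520932 [-0.5 -0.2  1.   0.3  1.3  0.7 -0.7  0.7 -1.2 -0.9  0.6  0.2 -1.2  0.1]
pad [-28.1  46.2]
pad [-26.2   7. ]
pad [-60.7   5.2]
pad [-62.2  44.6]
padS [-31.1  42.6]
padS [-28.4   3.8]
padS [-64.1   6. ]
padS [-65.5  47.4]
blk [-42.1 158.9]
blk [ -43.6 -155.1]
cap [ 21.6 -52.6]
cap [ 23.  -89.1]
cap [  21. -125.]
```

```bash
cat > plan.py <<'E'
import sys
from h import *
from scipy.spatial.transform import Rotation as Ro
kp=np.array([594.4,-34.8]);a=-0.455
ex=np.array([np.cos(a),np.sin(a)]);ey=np.array([-np.sin(a),np.cos(a)])
def rep(kx,ky,z):
    o=ctrl.get_obs();R=Ro.from_rotvec(o['orientation']).as_matrix();t=o['tcp_pos']
    tgt=np.r_[kp+ex*kx+ey*ky,z]
    d=t[:2]-kp
    print('t',o['time_s'],'tcp',t.round(1),'keeper',np.round([d@ex,d@ey],1),'F',o['force'].round(1),'open',o['opening'])
    print('R',R.round(3).tolist())
    print('shift tool',(R.T@(tgt-t)).round(1))
    # roll so tool z along +-keeper y ; tool x down
    e=np.r_[ex,0];c=R.T@e; ang=np.degrees(np.arctan2(c[2],c[1])); print('roll to put tool y on keeper x',ang,'or',ang-180*np.sign(ang))
    print('joints',o['joints'].round(2))
if __name__=='__main__': rep(*map(float,sys.argv[1:4]))
E
python3 plan.py -45 33 160
```

```text
t 0.1 tcp [ 170.1 -600.8  247.1] keeper [-132.4 -694.9] F [ 0.1 -0.4 -0.8] open 85.4161637218798
R [[-0.0, 0.272, -0.962], [0.002, -0.962, -0.272], [-1.0, -0.002, -0.0]]
shift tool [  88.2 -483.6 -550.9]
roll to put tool y on keeper x -48.12863565740917 or 131.87136434259082
joints [-1.41  0.05  1.61  0.    1.48 -0.12]
```

Target: orange pad on the blue jaw, top (319,237) / side (321,249). Possible confusions: the orange-brown block on the cabinet (231,46), red-cap bottle2 (359,228), purple look-alikes (433,213) and (364,307). The enlarged crop confirms the orange ribbed pad in front of the blue stop with the grey cover behind it.

{"fn": "play_rows", "kwargs": {"moves": [[[0,0,0,-7],[0,0,0,-7],[0,0,0,-7],[0,0,0,-7],[0,0,0,-7],[0,0,0,-7],[0,0,0,-6],[0,0,0,0]]], "hand": 1, "squeeze": 20}}

```text
time_s: 0.77
tcp_pos: [169.7, -598.0, 241.1]
orientation: [1.525, 0.986, -1.517]
force: [0.4, 0.5, -0.5]
opening: 0.0
```

```bash
python3 plan.py -45 33 160
```

```text
t 0.7667 tcp [ 169.7 -598.   241.1] keeper [-134.  -692.6] F [ 0.4  0.5 -0.5] open 0.0323710934079662
R [[-0.002, 0.909, -0.417], [0.012, -0.417, -0.909], [-1.0, -0.007, -0.01]]
shift tool [  87.5  107.7 -722.3]
roll to put tool y on keeper x 1.436274359356765 or -178.56372564064324
joints [-1.41  0.06  1.62  0.    1.48 -0.98]
```

{"fn": "play_rows", "kwargs": {"moves": [[[0,5,-40,0.5],[0,5,-40,0.5],[0,5,-40,0.4],[0,5,-40,0],[0,5,-40,0],[0,5,-40,0],[0,5,-40,0],[0,5,-40,0]]]}}

```text
time_s: 1.43
tcp_pos: [348.3, -324.1, 238.8]
orientation: [1.572, 0.951, -1.563]
force: [1.6, -1.8, 0.1]
opening: 0.0
```

```bash
python3 plan.py -45 33 160
```

```text
t 1.4333 tcp [ 348.3 -324.1  238.8] keeper [ -93.9 -368. ] F [ 1.6 -1.8  0.1] open 0.03448420366523381
R [[-0.004, 0.88, -0.475], [0.017, -0.474, -0.88], [-1.0, -0.012, -0.013]]
shift tool [  83.4   34.  -401.6]
roll to put tool y on keeper x -2.263181154973805 or 177.7368188450262
joints [-0.91 -0.3   1.95  0.01  1.51 -0.42]
```

{"fn": "play_rows", "kwargs": {"moves": [[[-1,4,-40,-0.6],[-1,4,-40,-0.6],[-1,4,-40,-0.6],[-1,4,-40,-0.5],[-1,4,-40,0],[-1,4,-40,0],[-1,4,-40,0],[-1,4,-40,0],[-1,0,-30,0]]]}}

```text
time_s: 2.18
tcp_pos: [540.5, -12.5, 250.7]
orientation: [1.563, 0.959, -1.552]
force: [-0.3, -0.5, -0.0]
opening: 0.2
```

```bash
python3 plan.py -45 33 160
```

```text
t 2.1833 tcp [540.5 -12.5 250.7] keeper [-58.2  -3.6] F [-0.3 -0.5 -0. ] open 0.2057247726034348
R [[-0.003, 0.887, -0.462], [0.016, -0.461, -0.887], [-1.0, -0.01, -0.013]]
shift tool [ 91.1  13.2 -35.7]
roll to put tool y on keeper x -1.419217730472193 or 178.58078226952782
joints [-0.17 -0.15  1.8   0.02  1.49  0.31]
```

{"fn": "play_rows", "kwargs": {"moves": [[[20,5,-17,-1],[30,5,-16,0],[30,2,-4,0],[25,0,0,0],[15,0,0,0],[-1,0,0,0]]]}}

```text
time_s: 2.68
tcp_pos: [572.7, 27.3, 129.4]
orientation: [1.558, 0.965, -1.538]
force: [-1.2, 0.6, 0.2]
opening: -0.1
```

```bash
python3 plan.py -45 33 110; python3 - <<'E'
from h import *
s=snap('top','top1');a=s['frame'][165:295,250:420];cv2.imwrite('pics/top1c.png',cv2.resize(a,(784,600),interpolation=cv2.INTER_CUBIC))
s=snap('side','side1');a=s['frame'][175:295,240:410];cv2.imwrite('pics/side1c.png',cv2.resize(a,(800,565),interpolation=cv2.INTER_CUBIC))
E
```

```text
t 2.6833 tcp [572.7  27.3 129.4] keeper [-46.8  46.3] F [-1.2  0.6  0.2] open -0.10676158732925449
R [[0.002, 0.893, -0.45], [0.017, -0.45, -0.893], [-1.0, -0.006, -0.017]]
shift tool [19.2  2.  13.6]
roll to put tool y on keeper x -0.6981167546787957 or 179.3018832453212
joints [-0.09  0.03  1.84  0.02  1.27  0.37]
```

View pics/top1c.png

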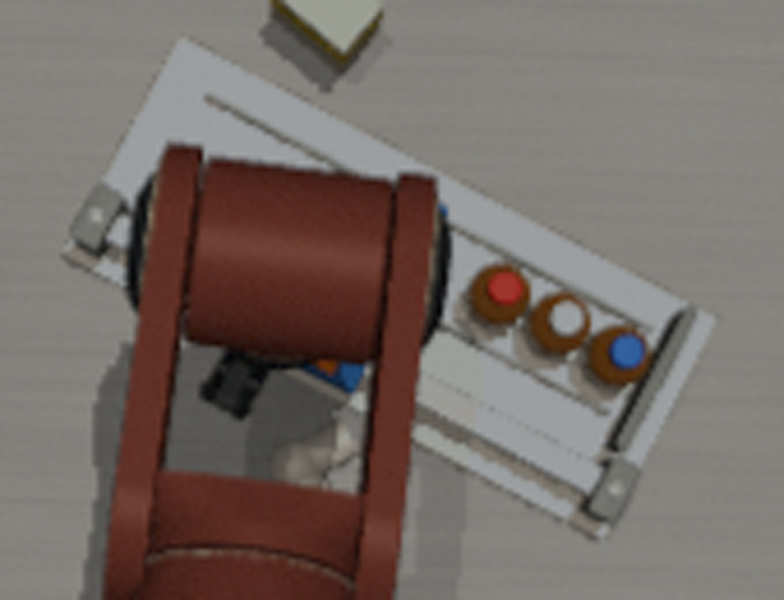

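View pics/side1c.png

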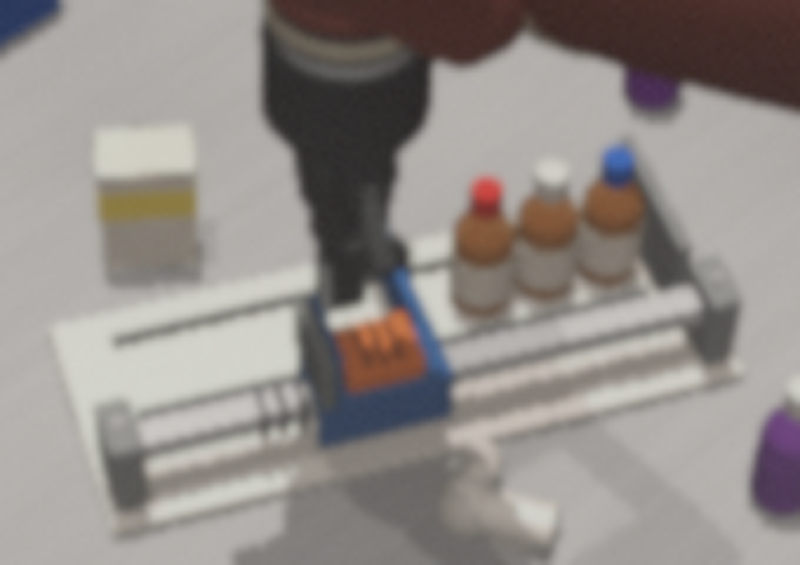

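```bash
python3 - <<'E'
from plan import *
import pickle
s=pickle.load(open('pics/side1.pkl','rb'))
C=lambda P:((proj(s,P)-[240-.4,175-.4])*[4.706,4.708]).round()
o=ctrl.get_obs();R=Ro.from_rotvec(o['orientation']).as_matrix();t=o['tcp_pos'];print(t)
for dy in(-14,14):
  for dz in (-11,11): print('tip',dy,dz,C(t+R@[17,dy,dz]))
for kx,ky,z in[(-67,49.5,95),(-23,49.5,95),(-28,5.5,72),(-62,5.5,72),(-62,45.5,72)]:print((kx,ky,z),C(np.r_[kp+ex*kx+ey*ky,z]))
E
```

```text
[574.72139195  26.7894073  133.33653299]
tip -14 -11 [321. 320.]
tip -14 11 [366. 311.]
tip 14 -11 [304. 278.]
tip 14 11 [348. 268.]
(-67, 49.5, 95) [344. 358.]
(-23, 49.5, 95) [317. 292.]
(-28, 5.5, 72) [404. 309.]
(-62, 5.5, 72) [427. 360.]
(-62, 45.5, 72) [349. 379.]
```

{"fn": "play_rows", "kwargs": {"moves": [[[-1,0,10,-0.7],[-1,1,4,0],[-1,0,0,0]]]}}

```text
time_s: 3.03
tcp_pos: [571.6, 12.9, 141.1]
orientation: [1.558, 0.963, -1.52]
force: [0.2, 0.3, 0.2]
opening: 0.1
```

```bash
python3 plan.py -45 31 95
```

```text
t 3.0333 tcp [571.6  12.9 141.1] keeper [-41.4  32.8] F [0.2 0.3 0.2] open 0.1007898081459877
R [[0.015, 0.897, -0.441], [0.016, -0.442, -0.897], [-1.0, 0.007, -0.021]]
shift tool [46.  -3.9  2.8]
roll to put tool y on keeper x -0.13297960254240287 or 179.8670203974576
joints [-0.12  0.01  1.84  0.02  1.28  0.34]
```

{"fn": "play_rows", "kwargs": {"moves": [[[15,-1.5,1,0],[15,-1.5,1,0],[10,-0.5,0,0],[3,0,0,0]]]}}

```text
time_s: 3.37
tcp_pos: [574.5, 11.9, 106.5]
orientation: [1.572, 0.948, -1.508]
force: [0.1, -0.5, -1.0]
opening: -0.0
```

```bash
python3 plan.py -45 31 89
```

```text
t 3.3667 tcp [574.5  11.9 106.5] keeper [-38.4  33.2] F [ 0.1 -0.5 -1. ] open -0.03946270064703953
R [[0.033, 0.894, -0.446], [0.015, -0.447, -0.895], [-0.999, 0.023, -0.028]]
shift tool [17.3 -7.   2.7]
roll to put tool y on keeper x -0.4385123490423562 or 179.56148765095764
joints [-0.12  0.04  1.87  0.02  1.2   0.34]
```

{"fn": "play_rows", "kwargs": {"moves": [[[0,-7,2.5,0],[5,-1,0,0],[5,0,0,0]]]}}

```text
time_s: 3.62
tcp_pos: [567.6, 13.4, 98.4]
orientation: [1.575, 0.945, -1.505]
force: [0.1, 0.7, -0.6]
opening: -0.1
```

```bash
python3 plan.py -45 31 89
```

```text
t 3.6167 tcp [567.6  13.4  98.4] keeper [-45.2  31.5] F [ 0.1  0.7 -0.6] open -0.1014897432444072
R [[0.037, 0.894, -0.447], [0.014, -0.448, -0.894], [-0.999, 0.026, -0.029]]
shift tool [ 9.4 -0.   0.8]
roll to put tool y on keeper x -0.4824715236546968 or 179.5175284763453
joints [-0.12  0.04  1.89  0.02  1.18  0.34]
```

{"fn": "play_rows", "kwargs": {"moves": [[[4,0,0,0],[3,0,0,0],[3,0,0,0]]]}}

```text
time_s: 3.87
tcp_pos: [568.3, 13.7, 88.1]
orientation: [1.576, 0.944, -1.504]
force: [-0.9, 0.3, 1.8]
opening: -0.2
```

{"fn": "play_rows", "kwargs": {"moves": [[[3,0,0,0],[3,0,0,0]]]}}

```text
time_s: 4.03
tcp_pos: [568.5, 13.7, 82.3]
orientation: [1.575, 0.945, -1.505]
force: [-2.7, 0.2, 4.6]
opening: 0.0
```

```bash
python3 plan.py -45 31 80
```

```text
t 4.0333 tcp [568.5  13.7  82.3] keeper [-44.6  32.2] F [-2.7  0.2  4.6] open 0.011220492477613682
R [[0.037, 0.894, -0.447], [0.014, -0.447, -0.894], [-0.999, 0.027, -0.029]]
shift tool [ 2.2 -0.5  1.3]
roll to put tool y on keeper x -0.4713202846019996 or 179.528679715398
joints [-0.12  0.06  1.9   0.02  1.15  0.34]
```

{"fn": "play_rows", "kwargs": {"moves": [[[2.5,0,0,0],[2,0,0,0]]]}}

```text
time_s: 4.2
tcp_pos: [569.1, 13.9, 79.8]
orientation: [1.574, 0.946, -1.506]
force: [-10.0, 1.6, 21.0]
opening: 0.1
```

{"fn": "play_rows", "kwargs": {"moves": [[[1,0,-4,0],[1,0,-4,0],[1,0,-4,0]]]}}

```text
time_s: 4.45
tcp_pos: [575.3, 23.7, 80.1]
orientation: [1.573, 0.944, -1.507]
force: [-4.4, -2.2, 6.3]
opening: 0.1
```

```bash
python3 plan.py -45 31 80
```

```text
t 4.45 tcp [575.3  23.7  80.1] keeper [-42.8  44.1] F [-4.4 -2.2  6.3] open 0.08749558187574864
R [[0.035, 0.894, -0.447], [0.012, -0.448, -0.894], [-0.999, 0.026, -0.027]]
shift tool [-0.3 -2.  13.1]
roll to put tool y on keeper x -0.48829039096323024 or 179.51170960903676
joints [-0.1   0.08  1.88  0.02  1.15  0.36]
```

{"fn": "play_rows", "kwargs": {"moves": [[[1.5,-0.7,-6,0],[1.2,-0.7,-6,0],[1.2,-0.7,-6,0],[1.2,-0.5,-6,0],[1.2,0,-6,0]]]}}

```text
time_s: 4.87
tcp_pos: [588.9, 51.1, 80.0]
orientation: [1.571, 0.94, -1.507]
force: [-4.8, -0.5, 9.4]
opening: -0.1
```

```bash
python3 plan.py -45 31 80;python3 - <<'E'
from h import *
s=snap('side','side2');a=s['frame'][175:295,240:410];cv2.imwrite('pics/side2c.png',cv2.resize(a,(800,565),interpolation=cv2.INTER_CUBIC))
E
```

```text
t 4.8667 tcp [588.9  51.1  80. ] keeper [-42.7  74.8] F [-4.8 -0.5  9.4] open -0.056224802796680864
R [[0.036, 0.894, -0.447], [0.009, -0.448, -0.894], [-0.999, 0.029, -0.024]]
shift tool [-1.1 -1.9 43.8]
roll to put tool y on keeper x -0.5035565586699734 or 179.49644344133003
joints [-0.04  0.11  1.85  0.01  1.15  0.42]
```

View pics/side2c.png

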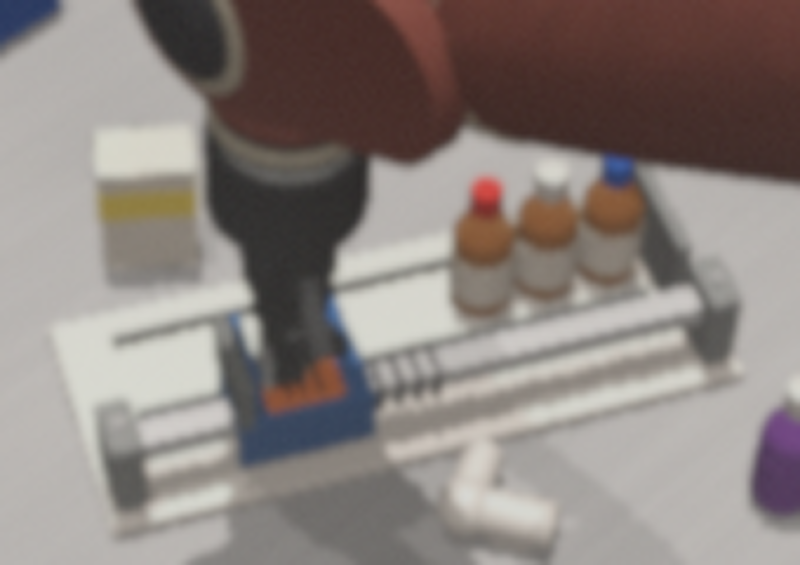

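The side crop shows the jaw (pad at ~(305,385)) moved clearly towards the end block (120,440). The bottles and elbow have not moved. I'll continue.

{"fn": "play_rows", "kwargs": {"moves": [[[1.5,-0.8,-6,0],[1.2,-0.7,-6,0],[1.2,-0.7,-6,0],[1.2,-0.5,-6,0],[1.2,-0.5,-6,0]]]}}

```text
time_s: 5.33
tcp_pos: [603.0, 80.1, 80.1]
orientation: [1.571, 0.936, -1.504]
force: [-4.1, -1.1, 8.4]
opening: -0.1
```

{"fn": "play_rows", "kwargs": {"moves": [[[1.5,-0.5,-5,0],[1.2,-0.5,-5,0],[1.2,-0.5,-5,0]]]}}

```text
time_s: 5.58
tcp_pos: [610.3, 94.5, 80.1]
orientation: [1.57, 0.934, -1.503]
force: [-2.3, -4.5, 6.8]
opening: 0.1
```

```bash
python3 plan.py -45 130 80
```

```text
t 5.5833 tcp [610.3  94.5  80.1] keeper [-42.6 123.1] F [-2.3 -4.5  6.8] open 0.11922887017263582
R [[0.041, 0.894, -0.446], [0.004, -0.447, -0.895], [-0.999, 0.035, -0.022]]
shift tool [ 0.2 -2.5 -6.8]
roll to put tool y on keeper x -0.42822986315143774 or 179.57177013684856
joints [0.03 0.17 1.78 0.   1.15 0.49]
```

{"fn": "play_rows", "kwargs": {"moves": [[[1.2,-0.5,-3,0],[1.2,-0.5,-3,0]]]}}

```text
time_s: 5.75
tcp_pos: [612.4, 97.6, 80.0]
orientation: [1.561, 0.929, -1.506]
force: [-14.5, -15.9, 15.7]
opening: -0.1
```

{"fn": "play_rows", "kwargs": {"moves": [[[1.2,-0.5,-3,0],[1.2,-0.5,-3,0]]]}}

```text
time_s: 5.92
tcp_pos: [612.5, 97.6, 80.1]
orientation: [1.544, 0.923, -1.516]
force: [-11.0, -11.3, 12.7]
opening: 0.0
```

```bash
python3 plan.py -45 130 80; python3 - <<'E'
from h import *
s=snap('side','side3');a=s['frame'][175:295,240:410];cv2.imwrite('pics/side3c.png',cv2.resize(a,(800,565),interpolation=cv2.INTER_CUBIC))
E
```

```text
t 5.9167 tcp [612.5  97.6  80.1] keeper [-42.  126.8] F [-11.  -11.3  12.7] open 0.022789823539394554
R [[0.03, 0.896, -0.443], [-0.019, -0.442, -0.897], [-0.999, 0.035, 0.004]]
shift tool [ 0.  -3.1 -3.1]
roll to put tool y on keeper x -0.2122001068276639 or 179.78779989317235
joints [ 0.05  0.18  1.77 -0.02  1.16  0.51]
```

View pics/side3c.png

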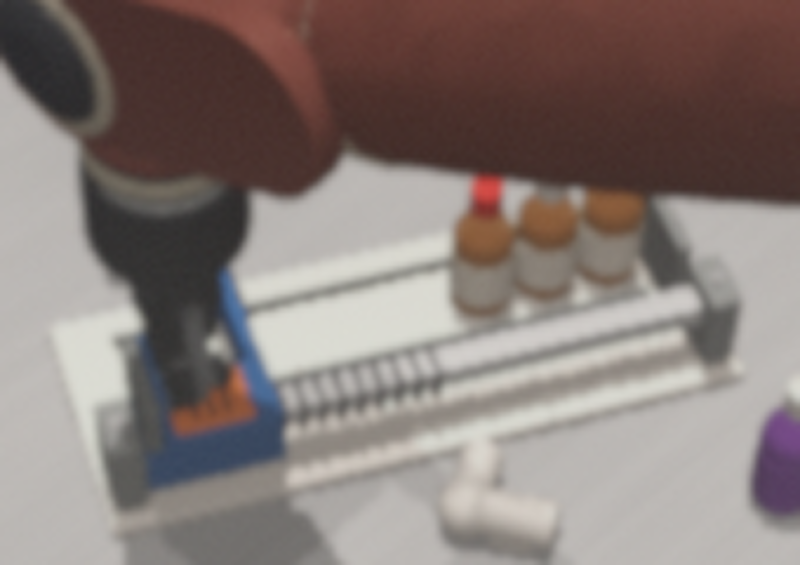

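The jaw is against the end block at crop (125,440), and the force rose to about 15 N along the bar. I'll ease off and lift straight up.

{"fn": "play_rows", "kwargs": {"moves": [[[0,0,0,0],[-4,0,0,0],[-8,0,0,0],[-10,0,0,0],[-20,0,0,0],[-30,0,0,0],[-30,0,0,0],[-30,0,0,0],[-10,0,0,0],[0,0,0,0]]]}}

```text
time_s: 6.8
tcp_pos: [607.7, 100.7, 229.0]
orientation: [1.544, 0.923, -1.517]
force: [0.2, -0.8, -0.5]
opening: -0.3
```

```bash
python3 plan.py -45 130 80
```

```text
t 6.8 tcp [607.7 100.7 229. ] keeper [-47.6 127.5] F [ 0.2 -0.8 -0.5] open -0.25243162035764966
R [[0.029, 0.896, -0.443], [-0.018, -0.442, -0.897], [-0.999, 0.034, 0.004]]
shift tool [149.   -2.5  -3. ]
roll to put tool y on keeper x -0.2062181235539986 or 179.793781876446
joints [ 0.05  0.03  1.67 -0.02  1.41  0.51]
```

{"fn": "play_rows", "kwargs": {"moves": [[[-5,-30,0,0],[-5,-35,0,0],[-5,-35,0,0],[-5,-35,-20,0],[-5,-20,-20,0],[0,0,0,0],[0,0,0,0]]]}}

```text
time_s: 7.38
tcp_pos: [478.9, 207.4, 238.9]
orientation: [1.539, 0.924, -1.527]
force: [-0.7, 0.5, -1.1]
opening: -0.1
```

```bash
python3 plan.py -45 130 80; python3 - <<'E'
from h import *
s=snap('top','top4');a=s['frame'][165:295,250:420];cv2.imwrite('pics/top4c.png',cv2.resize(a,(784,600),interpolation=cv2.INTER_CUBIC))
s=snap('side','side4');a=s['frame'][175:295,240:410];cv2.imwrite('pics/side4c.png',cv2.resize(a,(800,565),interpolation=cv2.INTER_CUBIC))
E
```

```text
t 7.3833 tcp [478.9 207.4 238.9] keeper [-210.2  166.8] F [-0.7  0.5 -1.1] open -0.1393904703254003
R [[0.02, 0.895, -0.445], [-0.021, -0.445, -0.895], [-1.0, 0.027, 0.01]]
shift tool [163.7 161.1  34.2]
roll to put tool y on keeper x -0.3801362817442886 or 179.61986371825571
joints [ 0.28 -0.2   1.87 -0.03  1.46  0.74]
```

View pics/top4c.png

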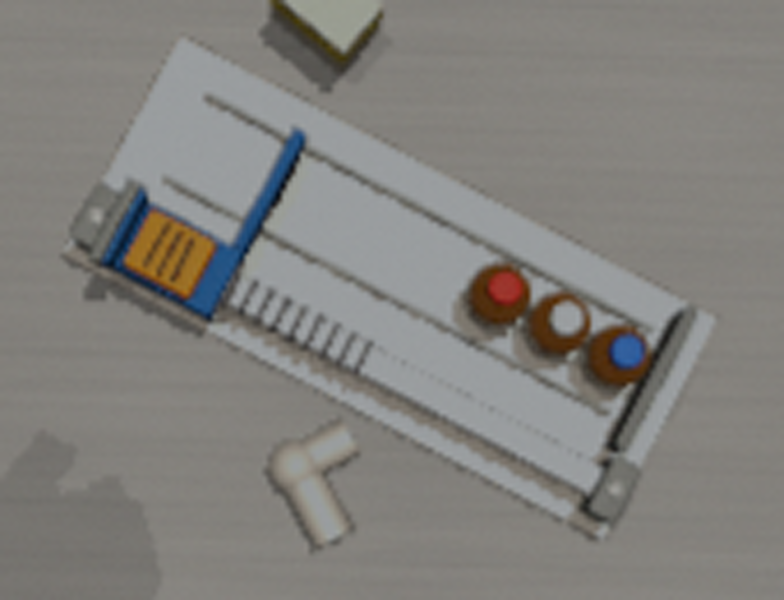

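View pics/side4c.png

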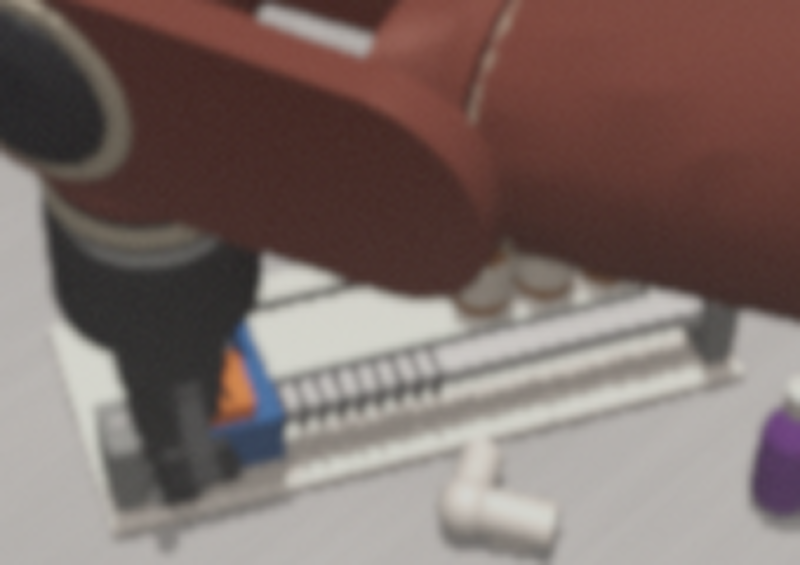

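View pics/top4.png

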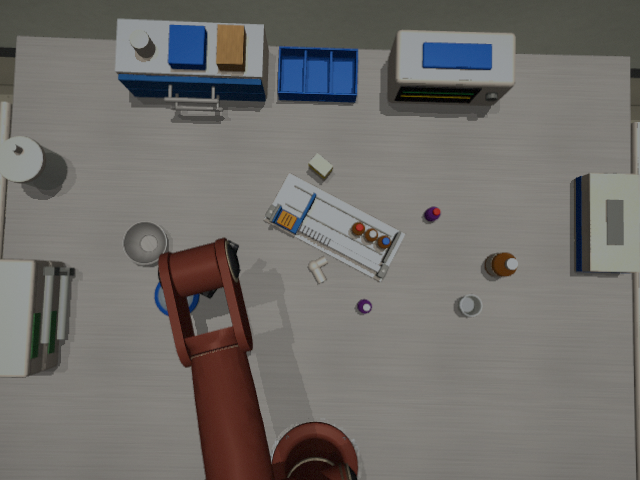

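```bash
python3 - <<'E'
from plan import *
import pickle
s=pickle.load(open('pics/top4.pkl','rb'))
T=lambda u,v:(u/4.612+250-.4,v/4.615+165-.4)
for q in [(155,207),(219,241),(188,300),(124,266)]:
    d=atz(s,*T(*q),72)[:2]-kp;print(np.round([d@ex,d@ey],1))
print(job_done())
E
```

```text
[-25.9 131.5]
[-26.2  92.9]
[-61.6  92.9]
[-61.4 131.4]
the job is handed in; nothing more can be done
None
```

I pressed the orange release pad down with the closed fingertips and held it down. I then pushed the jaw by its thumb stop back to the far end block, lifted straight up, moved clear and handed the job in at about 7.5 s.

- **Pressing:** the pad's bottom stop was felt at about 9 mm, with the force rising from about 5 N to 21 N.
- **Pushing:** the jaw slid with only a few newtons along the bar. At the end the force rose to about 20 N and the arm stopped moving, which fits the jaw meeting the block.
- **Final pictures:** the pad centre moved from about 25.5 mm to about 112 mm along the keeper's y, roughly 87 mm of travel. The grey cover looks to be touching the end block. In the top view the bottles, elbow, carton, flask, bowl and cup are at the same pixels as before.
- **Not fully checked:** the arm hid most of the mask in the last top view and parts of the bottles in the last side view. The tool stayed at about z 230 mm or higher on the way out, above everything. Whether the pad sprang back up was not measured separately.
- **Disagreement:** two keeper estimates from the two cameras differed by about 3–4 mm, and the tool tilted by up to about 2°. Neither affected the push.

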